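# Nest the graded hardware cups in the tilted stand

### The arm

A 7-joint arm with a two-finger parallel gripper is mounted at the origin on a cart in front of the work surface, level with it; the furniture and walls round the work are solid. World frame = base frame: x ahead of the robot, y to its left, z up, the work surface at z = 0. Lengths are in m, angles in rad, forces in N, time in s.
With the tool pointing down it reaches from about 0.425 to 0.925 m from the base axis. Payload 6.8 kg.
Tool frame: the origin (TCP) lies at the very end of the fingers, on their centre line; the grasp point (between the pads) lies 19 mm behind it; z points along the fingers, y is the line along which they close (so a half turn about z gives the same grasp; the last joint's range is limited). The gripper opens to 85 mm and grips with 20 to 120 N. Pads are 22 mm wide; open, the fingers measure 114 mm over their backs; the gripper's body (76 mm by 85 mm) begins 54 mm behind the grasp point. The pads swing forward as they close: fully open they stand 13 mm farther back than shut.
Start: joints at [-1.235, 0.477, 0.022, 1.555, -0.011, 1.109, -0.083], TCP at [0.29, 0.61, 0.231] pointing down, gripper open.
Joint ranges: [-2.96, 2.96], [-0.34, 2.1], [-1.41, 1.46], [0.24, 2.44], [-1.37, 4.51], [0.17, 1.92], [-2.96, 2.96]. Speed limits (rad/s): [2.39, 2.39, 3.14, 3.14, 3.14, 3.14, 3.14].

### API

Orientations are given as a rotation vector (axis times angle).
In Python, from bench import r gives the robot as it stands. The module is installed in compiled form; this text tells all that it offers.
- The arm moves only by the tool servo_tool, never from a script. Its argument "commands" is a list of rows, each a list of 7 numbers: the turn, a rotation vector about the world's x, y, z in degrees, then the shift along the world's x, y, z in mm, then the closure, from 0 (fully open) to 1 (shut). A call has 1 to 5 rows; each row is the pose to reach, as a shift and turn from the pose commanded when the call began; what a row does not reach only later rows make up. A row lasts 1/12 s, in which the tool goes at most 41.7 mm and 7.16 degrees, less where a joint would pass 70% of its speed; a pose out of reach is approached as far as the arm can. A call with a gripper value outside its range is refused whole. The fingers move at their own pace and stop on an object; "force" is the grip in N (left out, the last holds). Time passes only in rows, so rows that repeat a pose let the fingers close. It gives the time, the measured TCP pose, the force, the opening and the grip force at its end, in the units of the state.
- r.get_obs(): the state, without advancing time (a new reading comes with each control period).
- r.grab_frame(name): name is "scene" or "top"; returns (picture, depth): 400x640x3 uint8, blue, green, red; 400x640 float32, m along the optical axis (not along the pixel's ray), 0 where there is no reading.
- r.camera_info(name): a dict with "vertical_fov" (degrees; the focal length in pixels is half the picture's height over the tangent of half this angle, whatever the lens; pixels are square), "cx", "cy" (the principal point, pixels), "cam_to_world" (4x4, takes a point from camera to world coordinates). Camera axes: x right, y up, looking along -z (the intrinsics and any distortion apply to the point x, -y, -z); pixel columns grow to the right and rows downward; lengths in m; the calibration is good to about 2 mm. A picture is of the moment at which its call begins. camera_info takes no time and is no camera call.
- r.hand_in(): hands the job in; it is judged then, once.
The state is a dict: "clock": time; "joints": joint angles; "qvel": joint speeds; "tau": joint torques, N m; "tcp_pos": TCP position; "orientation": TCP orientation; "contact_force": force on the tool from outside, world axes, zero at the start; "moment": the same for the moment, N m; "grip_width": finger opening in m; "gripper_force": force on a finger pad.
Only numpy, scipy, OpenCV 4.12 (cv2) and the standard library are available. Lean on these libraries where they do the work, as an engineer would, in place of code of your own. Each camera call takes 0.05 s, during which the arm holds its last target. There are 200 camera calls.

### The job

Put the inspection corner's set of three plain metal hardware cups away: nest the medium cup in the large cup that leans on the stand, and the small cup in the medium one, each mouth outward and fully home on the floor of the next, then let go. Leave the marker, the tin and the tape roll where they are.

Things in the scene. Friction and masses are not known exactly. Their poses are not given: they have to be found in the camera images.
- cup_large: large shallow aluminium cup, 45 mm tall, outer diameter 86 mm at rim, 81 at base, wall 3, floor 5 thick (inside 80 across at mouth, 75 at floor); fixed on a dark steel stand (base plate 130 x 100, 10 high), its mouth leaning 30 degrees from vertical roughly towards the robot. Origin: centre of its underside, 58 mm above the bench; z: its axis, out of the mouth; y: level
- large_floor (a point): centre of the large cup's inner floor, 5 mm up its axis from its origin; axes as the large cup's; the rim is 40 mm further along z
- cup_medium: loose medium aluminium cup, 72 mm tall, outer diameter 66 mm at the rim and 58 mm at the base, wall 3 mm, floor 4 mm thick (inside 60 mm across at the mouth, 52 mm at the floor), standing upright on the bench. Origin: centre of its underside; z: axis, out of the mouth. When home it stands 32 mm out of the large cup
- medium_floor (a point): centre of the medium cup's inner floor, 4 mm up its axis from its origin; axes as the medium cup's; the rim is 68 mm further along z
- cup_small: loose small aluminium cup, the narrowest and tallest: 100 mm tall, outer diameter 47 mm at the rim and 38 mm at the base, wall 3 mm, floor 4 mm thick, standing upright on the bench. Origin: centre of its underside; z: axis, out of the mouth. When home it stands 32 mm out of the medium cup
- marker: marker pen lying on the bench between the two loose cups, 135 mm long, 17 mm thick; a bystander
- tip_tin: flat round tin, 53 mm across, 20 mm high; a bystander
- kapton_roll: roll of amber tape lying flat, 96 mm across, 25 mm high; a bystander
Mind the look-alikes: they are no part of the job. Leave any blue look-alike of the cup_small alone.

How it is judged:
At the end, for the whole second after the job is handed in: The medium cup is in the large cup and the small cup in the medium cup, mouths outward: each underside within 6 mm of the next cup's floor, within 16 mm of that floor's centre and within 7 degrees of its axis (loose play allows less), both released and at rest (distance between cup_medium and large_floor below 0.016 m and z of cup_medium in the frame of large_floor below 0.006 m and angle between the z axis of cup_medium and the z axis of cup_large, either way round below 0.12 rad and distance between cup_small and medium_floor below 0.016 m and z of cup_small in the frame of medium_floor below 0.006 m and angle between the z axis of cup_small and the z axis of cup_medium, either way round below 0.12 rad and linear speed of each of cup_medium, cup_small below 0.02 m/s); the robot touches nothing.
It fails at once if the marker, the tin or the tape roll is moved by more than 30 mm (distance of any of marker, tip_tin, kapton_roll from where it was at the start of the episode above 0.03 m).
It also fails if it takes over 64 s, if anything falls off the work surface, if the arm or the gripper's body presses on something with over 40 N, if the wrist force passes 120 N, or if a joint passes its speed limit or range.

## Working session

There is one attempt and no reset: what is moved stays moved. The work goes in short steps, Python scripts to look and compute and a tool call to move; the robot and the scene stay as the last step left them, time stands still between calls to the robot, and variables do not carry over. Pictures are saved under pics/ and viewed, at most 10 in all, crops included, and the job is handed in when it is done.

Besides the shell and the picture viewer there is one more tool, called as name(argument=value, ...) on one line, values as JSON. servo_tool: Moves the arm, as the interface text tells. Its arguments: {"type":"object","properties":{"commands":{"type":"array"},"force":{"type":"number"}},"required":["commands"]}

```bash
mkdir -p pics
cat > h.py <<'E'
import numpy as np, cv2
from bench import r
def grab(n):
    im,d=r.grab_frame(n); return im,d,r.camera_info(n)
def cloud(d,ci):
    h,w=d.shape; f=h/2/np.tan(np.radians(ci['vertical_fov'])/2)
    v,u=np.mgrid[:h,:w]
    P=np.stack([(u-ci['cx'])/f*d,-(v-ci['cy'])/f*d,-d],-1)
    T=np.array(ci['cam_to_world']); W=P@T[:3,:3].T+T[:3,3]; W[d==0]=np.nan
    return W
E
python3 - <<'E'
from h import *
print(r.get_obs())
for n in('scene','top'):
    im,d,ci=grab(n); cv2.imwrite(f'pics/{n}0.png',im); np.save(f'{n}0.npy',cloud(d,ci)); print(ci)
E
```

```text
{'clock': 0.0, 'joints': array([-1.2350836 ,  0.47783301,  0.02237484,  1.55645784, -0.01148033,
        1.10927173, -0.08310232]), 'qvel': array([ 0.00078508, -0.00078248, -0.00042281, -0.00015505, -0.00051363,
       -0.00161143,  0.000302  ]), 'tau': array([-2.20431052e-04, -5.96464348e+01,  1.60801761e+00, -2.81190097e+01,
        1.25551698e-02,  9.44919360e-03,  3.43321540e-05]), 'tcp_pos': array([0.28962149, 0.60905798, 0.23030163]), 'orientation': array([-6.91384631e-01, -3.06432698e+00,  2.86831370e-03]), 'contact_force': array([-0.49758111, -1.32321624, -0.56482482]), 'moment': array([ 0.00384444,  0.01228179, -0.02135182]), 'gripper_force': 0.0, 'grip_width': 0.08490259230455312}
{'vertical_fov': 50.85690860490908, 'cx': 326.9042552067976, 'cy': 201.25597565500524, 'cam_to_world': array([[ 0.7853403 ,  0.47076194, -0.40202465,  0.23545245],
       [-0.61899629,  0.58751249, -0.52122229, -0.32397719],
       [-0.00917712,  0.65818863,  0.75279712,  0.7369805 ],
       [ 0.        ,  0.        ,  0.        ,  1.        ]])}
{'vertical_fov': 43.79251172415633, 'cx': 322.71034123771545, 'cy': 206.60145719642662, 'cam_to_world': array([[ 0.00898933,  0.98425342, -0.17653441,  0.39396594],
       [-0.99995567,  0.00835333, -0.00434556,  0.11643475],
       [-0.00280248,  0.17656565,  0.98428488,  1.15830002],
       [ 0.        ,  0.        ,  0.        ,  1.        ]])}
```

View pics/scene0.png

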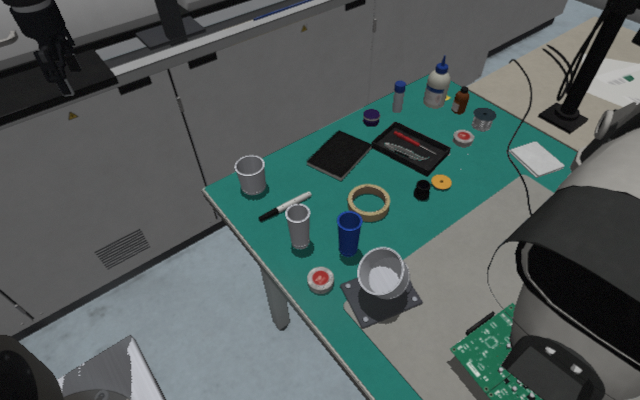

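View pics/top0.png

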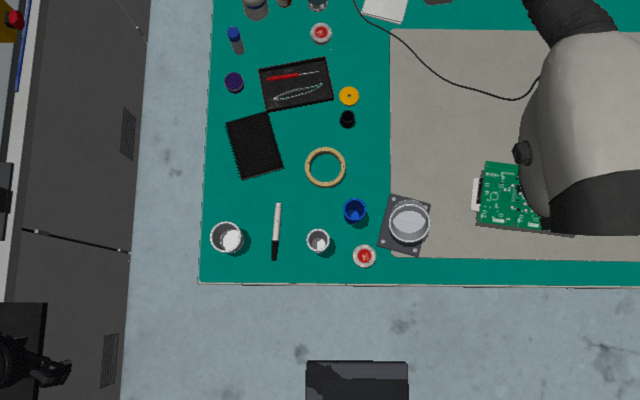

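The scene view shows the medium cup at (251,175), the marker at (285,207), the small cup at (298,227), the blue look-alike at (348,233), the large cup at (384,273) and the tin at (320,280). In the top view they are at: medium (227,238), marker (277,230), small (318,240), blue (355,211), large (409,222), tin (364,256).

```bash
cat > fit.py <<'E'
from h import *
from scipy.optimize import least_squares
def circ(p):
    s=least_squares(lambda q:np.hypot(p[:,0]-q[0],p[:,1]-q[1])-q[2],[*p[:,:2].mean(0),.03],loss='soft_l1',f_scale=.001)
    return s.x,np.sqrt(np.mean(s.fun**2))
def near(W,c,rad): 
    v,u=c; P=W[max(u-rad,0):u+rad,max(v-rad,0):v+rad].reshape(-1,3); return P[np.isfinite(P[:,0])]
E
python3 - <<'E'
from fit import *
for n,cs in(('top',dict(med=(227,238,.072),small=(318,240,.1),blue=(355,211,.1),tin=(364,256,.02),mark=(277,230,.017))),('scene',dict(med=(251,175,.072),small=(298,227,.1),blue=(348,233,.1),tin=(320,280,.02),mark=(285,207,.017)))):
    W=np.load(n+'0.npy')
    for k,(u,v,h) in cs.items():
        P=near(W,(u,v),35); bench=P[abs(P[:,2])<.012]
        p=P[(P[:,2]>h-.005)&(P[:,2]<h+.008)]
        print(n,k,'bench z',np.median(bench[:,2]).round(4),'n',len(p),'ztop',np.percentile(P[:,2],99).round(4), end=' ')
        if len(p)>5:
            print(p.min(0).round(3),p.max(0).round(3),*circ(p))
    # large cup
    u,v=(409,222) if n=='top' else (384,273)
    P=near(W,(u,v),45); P=P[(P[:,2]>.03)]
    print('large',P.min(0),P.max(0)); np.save(n+'L.npy',P)
E
```

```text
top med bench z 0.0021 n 203 ztop 0.0731 [0.488 0.302 0.067] [0.555 0.369 0.078] [0.52081279 0.33506969 0.03178809] 0.0014134017347840486
top small bench z 0.002 n 185 ztop 0.1008 [0.488 0.058 0.095] [0.588 0.156 0.104] [0.54089059 0.10628119 0.04604984] 0.014050384275592132
top blue bench z 0.0021 n 191 ztop 0.101 [ 0.501 -0.022  0.095] [0.604 0.126 0.104] [0.5373237  0.06558722 0.0523578 ] 0.01484627868799194
top tin bench z 0.0021 n 416 ztop 0.0763 [ 0.46  -0.016  0.015] [0.562 0.063 0.026] [0.48625703 0.02674685 0.01859761] 0.009102997087187767
top mark bench z 0.002 n 285 ztop 0.0925 [0.476 0.148 0.012] [0.607 0.307 0.024] [1.00978774 7.58760127 7.37211953] 0.014276444788495992
large [ 0.51311049 -0.10732282  0.04060073] [0.60694492 0.03214864 0.12273588]
scene med bench z 0.0016 n 180 ztop 0.0721 [0.485 0.3   0.067] [0.553 0.369 0.075] [0.51897396 0.33338108 0.03165819] 0.001764236426271196
scene small bench z 0.0018 n 167 ztop 0.1 [0.486 0.106 0.095] [0.536 0.154 0.103] [0.5107142  0.12981835 0.02240009] 0.0014745757166896411
scene blue bench z 0.0017 n 234 ztop 0.1012 [ 0.553 -0.041  0.095] [0.604 0.076 0.108] [0.59903589 0.01059459 0.05189974] 0.012963962333501288
scene tin bench z 0.002 n 586 ztop 0.0341 [ 0.458 -0.024  0.015] [0.579 0.121 0.028] [0.48699978 0.0254494  0.02037153] 0.02172524412339158
scene mark bench z 0.0018 n 292 ztop 0.1 [0.473 0.111 0.012] [0.606 0.361 0.025] [0.54037953 0.26879647 0.05116272] 0.021724984599149687
large [ 0.51031591 -0.1115116   0.03000194] [0.60514255 0.06935129 0.11969501]
```

Run:
```python
from fit import *
W={n:np.load(n+'0.npy') for n in('top','scene')}
for n in W:
    P=W[n].reshape(-1,3)
    for nm,c,h,R in(('small',(.512,.131),.1,.034),('blue',(.563,.06),.1,.04),('tin',(.487,.026),.02,.035)):
        q=P[(np.hypot(P[:,0]-c[0],P[:,1]-c[1])<R)&(abs(P[:,2]-h-.001)<.004)]
        print(n,nm,len(q),q.min(0).round(3),q.max(0).round(3),*circ(q))
    q=P[(P[:,1]>.19)&(P[:,1]<.27)&(P[:,0]>.45)&(P[:,0]<.62)&(P[:,2]>.009)&(P[:,2]<.03)]
    print('marker',q.min(0).round(3),q.max(0).round(3),len(q))
# large
def seg(p,a,b):
    ab=b-a;t=np.clip(((p-a)@ab)/(ab@ab),0,1);return np.linalg.norm(p-a-t[:,None]*ab,axis=1)
A=np.array
S=[(A([0,0]),A([.0405,0])),(A([.0405,0]),A([.043,.045])),(A([.043,.045]),A([.04,.045])),(A([.04,.045]),A([.0375,.005])),(A([.0375,.005]),A([0,.005]))]
def model(q,P):
    x,y,a,tl,z=q; ax=A([np.sin(tl)*np.cos(a),np.sin(tl)*np.sin(a),np.cos(tl)])
    d=P-A([x,y,z]);h=d@ax;rr=np.linalg.norm(d-h[:,None]*ax,axis=1)
    return np.min([seg(np.c_[rr,h],*s) for s in S],0)
for n in('top','scene','both'):
    L=np.vstack([np.load(m+'L.npy') for m in(('top','scene') if n=='both' else (n,))])
    L=L[(L[:,2]>.045)&(L[:,1]<.02)&(L[:,1]>-.105)&(L[:,0]<.61)]
    best=min((least_squares(lambda q:model(q,L),[.565,-.04,a,.52,.058],loss='soft_l1',f_scale=.002) for a in(2.5,3.1,3.7)),key=lambda s:s.cost)
    print(n,len(L),best.x.round(4),np.degrees(best.x[2:4]).round(1),np.median(abs(best.fun)))
```

```text
top small 128 [0.488 0.109 0.097] [0.535 0.156 0.104] [0.51216133 0.13169479 0.02239181] 0.0013655127878292252
top blue 121 [0.555 0.03  0.097] [0.602 0.077 0.104] [0.57912868 0.05363969 0.02225827] 0.001340392513130655
top tin 363 [0.46  0.001 0.017] [0.512 0.051 0.025] [0.48600395 0.02639523 0.0181843 ] 0.006268359317336004
marker [0.469 0.221 0.009] [0.608 0.253 0.021] 345
scene small 146 [0.486 0.106 0.097] [0.536 0.154 0.103] [0.51080618 0.13004045 0.02251171] 0.0014506690859510784
scene blue 143 [0.553 0.028 0.097] [0.602 0.076 0.102] [0.57748724 0.0515762  0.02235766] 0.001492665687342317
scene tin 497 [ 0.458 -0.001  0.017] [0.51  0.051 0.023] [0.4841127  0.02488436 0.01877144] 0.006346847402026504
marker [0.472 0.218 0.009] [0.608 0.238 0.018] 298
top 1332 [ 0.5708 -0.0691  2.9454  0.5081  0.0595] [168.8  29.1] 0.0007982560930721854
scene 1863 [ 0.5682 -0.0705  2.8844  0.5197  0.062 ] [165.3  29.8] 0.0006001243138425196
both 3195 [ 0.571  -0.0709  2.886   0.5218  0.0584] [165.4  29.9] 0.0007504334640949915
```

servo_tool(commands=[[0,0,1.2,23,-28,0,0],[0,0,2.4,46,-56,0,0],[0,0,3.6,70,-83,0,0],[0,0,4.8,93,-110,0,0],[0,0,6,115,-138,0,0]], force=40)

```text
clock: 0.52
tcp_pos: [0.4057, 0.47, 0.2309]
orientation: [-0.528, -3.097, 0.001]
contact_force: [0.7, 0.2, 0.0]
grip_width: 0.0854
gripper_force: 0.0
```

servo_tool(commands=[[0,0,1.2,24,-28,-10,0],[0,0,2.4,48,-56,-20,0],[0,0,3.6,72,-83,-30,0],[0,0,5.5,115,-137,-40,0],[0,0,5.5,115,-137,-40,0]])

```text
clock: 0.93
tcp_pos: [0.5218, 0.3302, 0.1901]
orientation: [-0.383, -3.118, 0.004]
contact_force: [0.6, -0.7, 0.7]
grip_width: 0.0853
gripper_force: 0.0
```

servo_tool(commands=[[0,0,0,0,0,0,0],[0,0,0,0,0,0,0]])

```text
clock: 1.1
tcp_pos: [0.5209, 0.332, 0.1906]
orientation: [-0.388, -3.117, 0.002]
contact_force: [-0.5, 0.4, -0.5]
grip_width: 0.0855
gripper_force: 0.0
```

servo_tool(commands=[[0,0,0,-1,2,-40,0],[0,0,0,-1,2,-80,0],[0,0,0,-1,2,-115,0],[0,0,0,-1,2,-140,0],[0,0,0,-1,2,-152,0]])

```text
clock: 1.52
tcp_pos: [0.5154, 0.3372, 0.0355]
orientation: [-0.376, -3.114, 0.005]
contact_force: [0.9, -0.2, 0.5]
grip_width: 0.0856
gripper_force: 0.0
```

servo_tool(commands=[[0,0,0,0,0,0,0],[0,0,0,0,0,0,0.1],[0,0,0,0,0,0,0.2],[0,0,0,0,0,0,0.3],[0,0,0,0,0,0,0.4]], force=40)

```text
clock: 1.93
tcp_pos: [0.52, 0.3375, 0.0418]
orientation: [0.381, 3.116, 0.004]
contact_force: [-1.9, -1.5, 8.2]
grip_width: 0.064
gripper_force: 43.6
```

servo_tool(commands=[[0,0,0,0,0,0,0.5],[0,0,0,0,0,0,0.6],[0,0,0,0,0,0,0.6],[0,0,0,0,0,0,0.6],[0,0,0,0,0,0,0.6]])

```text
clock: 2.35
tcp_pos: [0.52, 0.3375, 0.0418]
orientation: [0.381, 3.116, 0.004]
contact_force: [-1.7, -1.7, 7.2]
grip_width: 0.0642
gripper_force: 43.6
```

servo_tool(commands=[[0,0,0,0,0,20,0.6],[0,0,0,0,0,60,0.6],[0,0,0,0,0,100,0.6],[0,0,0,0,0,140,0.6],[0,0,0,0,0,140,0.6]])

```text
clock: 2.77
tcp_pos: [0.5234, 0.3397, 0.1895]
orientation: [0.38, 3.107, 0.018]
contact_force: [1.8, 1.9, -1.2]
grip_width: 0.0635
gripper_force: 45.0
```

servo_tool(commands=[[0,0,0,0,0,0,0.6],[0,0,0,0,0,0,0.6]])

```text
clock: 2.93
tcp_pos: [0.5185, 0.3366, 0.1797]
orientation: [0.381, 3.118, 0.001]
contact_force: [-0.3, -0.1, -2.4]
grip_width: 0.0638
gripper_force: 45.0
```

Run:
```python
from h import *
print(r.get_obs())
im,d,ci=grab('scene'); cv2.imwrite('pics/s1.png',cv2.resize(im[60:260,150:450],None,fx=2.5,fy=2.5)); np.save('s1.npy',cloud(d,ci))
```

```text
{'clock': 2.9333, 'joints': array([-0.72855659,  0.43471876,  0.0688818 ,  1.75244133, -0.03581076,
        0.95495898,  0.68231193]), 'qvel': array([-6.41353980e-05,  3.33923705e-02, -3.05008832e-03,  2.71342701e-02,
       -8.56003731e-05, -2.31922168e-03, -6.10071853e-04]), 'tau': array([ 8.50374391e-02, -5.76030278e+01,  2.27933161e+00, -2.76061302e+01,
        2.58660398e-02, -6.67384523e-02, -1.32814661e-03]), 'tcp_pos': array([0.518528  , 0.33657892, 0.17968858]), 'orientation': array([3.80870948e-01, 3.11810536e+00, 1.02372377e-03]), 'contact_force': array([-0.30323782, -0.08165295, -2.44019612]), 'moment': array([0.01679947, 0.00297331, 0.02368791]), 'gripper_force': 45.01427833587513, 'grip_width': 0.06381510785381417}
```

View pics/s1.png

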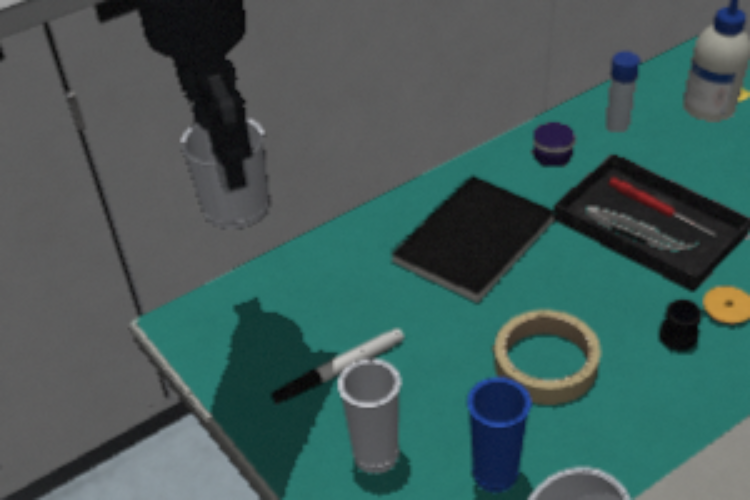

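The picture shows the medium cup held by its upper part at about (225,175) in the crop. The fingertip is at (237,188), and the marker has not moved. Next I fit the cup's pose in the hand.

```bash
cat >> fit.py <<'E'
A=np.array
def seg(p,a,b):
    a,b=A(a),A(b);ab=b-a;t=np.clip(((p-a)@ab)/(ab@ab),0,1);return np.linalg.norm(p-a-t[:,None]*ab,axis=1)
def prof(H,rb,rt,fl,w=.003):
    q=[(0,0),(rb,0),(rt,H),(rt-w,H),(rb-w,fl),(0,fl)]; return list(zip(q[:-1],q[1:]))
MED=prof(.072,.029,.033,.004); SM=prof(.1,.019,.0235,.004); LG=prof(.045,.0405,.043,.005)
def cupfit(P,S,x0):  # x,y,z, axis tilt components ax,ay
    def f(q):
        ax=A([q[3],q[4],np.sqrt(max(1-q[3]**2-q[4]**2,.01))]); d=P-q[:3];h=d@ax
        rr=np.linalg.norm(d-h[:,None]*ax,axis=1); return np.min([seg(np.c_[rr,h],*s) for s in S],0)
    s=least_squares(f,x0,loss='cauchy',f_scale=.0015,x_scale=[.01,.01,.01,.1,.1]); return s.x,np.median(abs(s.fun))
E
python3 - <<'E'
from fit import *
W=np.load('s1.npy')
im2,d,ci=grab('top'); W2=cloud(d,ci)
im=cv2.imread('pics/s1.png')
for w in (W,W2):
    P=w.reshape(-1,3);P=P[np.isfinite(P[:,0])]
    P=P[(np.hypot(P[:,0]-.519,P[:,1]-.336)<.05)&(P[:,2]>.12)&(P[:,2]<.222)]
    for z in(.13,.14,.15): x,m=cupfit(P,MED,[.519,.336,z,0,0]); print(len(P),x.round(4),m)
    # fingers: points off cup
    Q=P-[.519,.336,0]; yy=Q@[.242,.970,0]
    for lo in np.arange(-.05,.05,.01):
        s=(yy>lo)&(yy<lo+.01); 
        if s.any(): print(lo.round(3),s.sum(),P[s,2].min().round(4),end='; ')
    print()
E
```

```text
992 [ 0.5189  0.3344  0.1396 -0.0013  0.0063] 0.0007689067065075308
992 [0.5189 0.3343 0.1394 0.0013 0.0116] 0.0007298730383877075
992 [ 0.5189  0.3344  0.1396 -0.0013  0.0063] 0.0007689135111505442
-0.05 83 0.1907; -0.04 180 0.1404; -0.03 359 0.1382; -0.02 139 0.1406; -0.01 42 0.1406; 0.0 30 0.1515; 0.01 49 0.1844; 0.02 100 0.17; 0.03 10 0.205; 
105 [0.5194 0.3345 0.14   0.0099 0.024 ] 0.00033159412666082793
105 [0.5194 0.3345 0.1399 0.0105 0.024 ] 0.0003202603748811065
105 [0.5194 0.3345 0.14   0.0099 0.024 ] 0.00033159491001857183
-0.04 2 0.1863; -0.03 53 0.1379; -0.02 24 0.1415; -0.01 21 0.143; 0.0 5 0.1465;
```

servo_tool(commands=[[0,0,0,0,-25,10,0.6],[0,0,0,-1,-60,20,0.6],[0,0,0,-2,-100,20,0.6],[0,0,0,-2,-140,20,0.6],[0,0,0,-2,-180,20,0.6]])

```text
clock: 3.45
tcp_pos: [0.5156, 0.1547, 0.1979]
orientation: [-0.38, -3.116, 0.002]
contact_force: [1.5, -0.9, -0.3]
grip_width: 0.0639
gripper_force: 45.0
```

servo_tool(commands=[[0,0,0,0,-40,0,0.6],[0,0,0,-1,-80,0,0.6],[0,0,0,-2,-120,0,0.6],[0,0,0,-3,-160,0,0.6],[0,0,0,-3,-190,0,0.6]])

```text
clock: 3.87
tcp_pos: [0.5121, -0.0372, 0.1979]
orientation: [-0.385, -3.115, 0.003]
contact_force: [0.3, 0.0, -1.6]
grip_width: 0.0638
gripper_force: 45.0
```

servo_tool(commands=[[-1.5,-5.8,0,0,-5,0,0.6],[-3,-11.6,0,0,-11,0,0.6],[-4.5,-17.4,0,0,-18,0,0.6],[-6,-23.2,0,0,-20,0,0.6],[-7.4,-29,0,0,-20,0,0.6]])

```text
clock: 4.28
tcp_pos: [0.5111, -0.0563, 0.1972]
orientation: [0.328, 2.643, -0.095]
contact_force: [-0.1, -1.5, -0.8]
grip_width: 0.0638
gripper_force: 45.1
```

servo_tool(commands=[[0,0,0,0,0,0,0.6],[0,0,0,0,0,0,0.6],[0,0,0,0,0,0,0.6]])

```text
clock: 4.53
tcp_pos: [0.5147, -0.0558, 0.1992]
orientation: [0.327, 2.645, -0.095]
contact_force: [0.8, -0.7, -1.6]
grip_width: 0.0637
gripper_force: 45.1
```

Run:
```python
from fit import *
from scipy.spatial.transform import Rotation as R
o=r.get_obs(); M=R.from_rotvec(o['orientation']).as_matrix(); print(o['tcp_pos'],'z',M[:,2].round(3),'y',M[:,1].round(3),o['joints'].round(2))
for n in('scene','top'):
    im,d,ci=grab(n); P=cloud(d,ci).reshape(-1,3);P=P[np.isfinite(P[:,0])]
    if n=='scene': cv2.imwrite('pics/s2.png',cv2.resize(im[120:340,230:500],None,fx=2.5,fy=2.5))
    a=-M[:,2]; c=o['tcp_pos']-.040*a
    for nm,S,c,lo,hi in(('med',MED,c,-.008,.07),('lg',LG,A([.57,-.0705,.0585]),-.0,.05)):
        ax=a; D=P-c;h=D@ax; rr=np.linalg.norm(D-h[:,None]*ax,axis=1)
        Q=P[(h>lo)&(h<hi)&(rr<.05)]; x,m=cupfit(Q,S,[*c,*ax[:2]]); print(n,nm,len(Q),x.round(4),m,np.degrees(np.arccos(min(1,ax@[x[3],x[4],np.sqrt(1-x[3]**2-x[4]**2)]))))
```

```text
[ 0.51469545 -0.05584367  0.19924692] z [ 0.445 -0.123 -0.887] y [ 0.246  0.969 -0.011] [-0.39  0.05  0.28  2.32  0.48  0.36  0.79]
scene med 845 [ 0.5345 -0.0666  0.164  -0.4393  0.1602] 0.0005912095675137427 2.1527437375548177
scene lg 1573 [ 0.5705 -0.0713  0.058  -0.4798  0.1319] 0.0005415935094527369 2.3448841948654913
top med 671 [ 0.5332 -0.0626  0.1648 -0.42    0.1566] 0.0005874703418063607 2.426662561474485
top lg 595 [ 0.5699 -0.0695  0.0604 -0.4573  0.1117] 0.0006307113537785788 0.9986864458055122
```

View pics/s2.png

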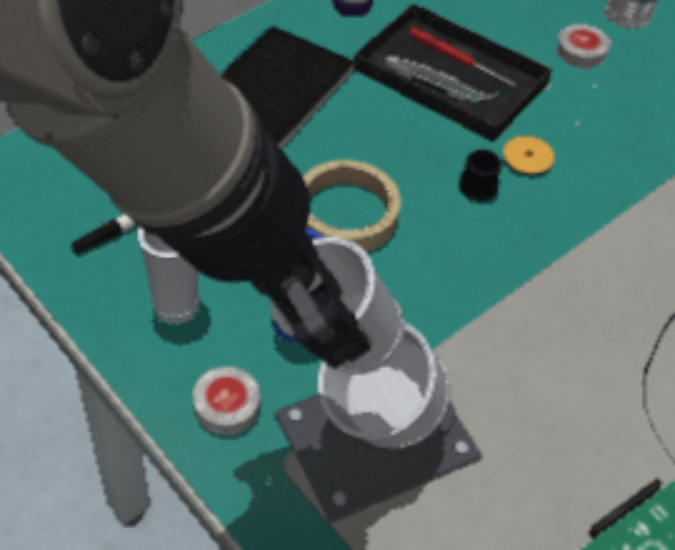

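The picture shows the medium cup tilted above the large cup's mouth, with its rim near (370,270). The large cup is at (385,385), and the tin, blue cup and tape roll are untouched. Now I correct the tilt and approach.

servo_tool(commands=[[0.5,-0.9,0,1,0,-15,0.6],[1,-1.8,0,2,1,-32,0.6],[1.5,-2.7,0,3.6,1.4,-45,0.6],[1.5,-2.7,0,3.6,1.4,-49.5,0.6],[1.5,-2.7,0,3.6,1.4,-49.5,0.6]])

```text
clock: 5.05
tcp_pos: [0.5175, -0.0555, 0.1482]
orientation: [0.335, 2.602, -0.055]
contact_force: [-0.0, 0.6, -0.8]
grip_width: 0.0638
gripper_force: 45.1
```

```bash
cat > chk.py <<'E'
from fit import *
from scipy.spatial.transform import Rotation as R
def chk(items):
    o=r.get_obs(); M=R.from_rotvec(o['orientation']).as_matrix(); a=-M[:,2]
    print(o['clock'],o['tcp_pos'].round(4),'z',M[:,2].round(3),'y',M[:,1].round(3),o['joints'].round(2),o['contact_force'].round(1))
    for n in('scene','top'):
        im,d,ci=grab(n); P=cloud(d,ci).reshape(-1,3);P=P[np.isfinite(P[:,0])]
        for nm,S,c,ax,lo,hi,rad in items(o,a):
            D=P-c;h=D@ax; rr=np.linalg.norm(D-h[:,None]*ax,axis=1)
            Q=P[(h>lo)&(h<hi)&(rr<rad)]
            if len(Q)<30: print(n,nm,len(Q)); continue
            x,m=cupfit(Q,S,[*c,*ax[:2]]); print(n,nm,len(Q),x.round(4),round(m,5))
    return im
LC=A([.5702,-.0704,.059]); LA=A([-.475,.125,.871])
E
python3 - <<'E'
from chk import *
chk(lambda o,a:[('med',MED,o['tcp_pos']-.040*a,a,-.008,.07,.05)])
E
```

```text
5.05 [ 0.5175 -0.0555  0.1482] z [ 0.485 -0.102 -0.868] y [0.247 0.969 0.024] [-0.21  0.16  0.11  2.39  0.94  0.17  0.31] [-0.   0.6 -0.8]
scene med 802 [ 0.5392 -0.0642  0.1147 -0.4883  0.1213] 0.00059
top med 689 [ 0.5376 -0.0614  0.1158 -0.4668  0.1377] 0.00055
```

servo_tool(commands=[[0,0,0,5,-1,-9,0.6],[0,0,0,10,-2.4,-18,0.6],[0,0,0,16,-4,-28,0.6],[0,0,0,20,-5,-35,0.6],[0,0,0,23.5,-5.8,-41.5,0.6]])

```text
clock: 5.57
tcp_pos: [0.5428, -0.0612, 0.1089]
orientation: [0.336, 2.598, -0.054]
contact_force: [0.3, -0.8, -1.6]
grip_width: 0.0639
gripper_force: 45.1
```

servo_tool(commands=[[0,0,0,1.2,-0.2,-2,0.6],[0,0,0,2.4,-0.4,-4,0.6],[0,0,0,3.5,-0.6,-6,0.6],[0,0,0,4.3,-0.8,-7.5,0.6],[0,0,0,4.3,-0.8,-7.5,0.6]])

```text
clock: 5.98
tcp_pos: [0.5458, -0.0614, 0.101]
orientation: [0.334, 2.599, -0.053]
contact_force: [-0.2, -0.1, -1.2]
grip_width: 0.0637
gripper_force: 45.1
```

servo_tool(commands=[[0,0,0,0.5,-0.1,-0.9,0.6],[0,0,0,1,-0.2,-1.8,0.6],[0,0,0,1.5,-0.4,-2.7,0.6],[0,0,0,2,-0.5,-3.5,0.6],[0,0,0,2,-0.5,-3.5,0.6]])

```text
clock: 6.4
tcp_pos: [0.5476, -0.0619, 0.0972]
orientation: [0.335, 2.6, -0.053]
contact_force: [-0.6, -0.3, -0.5]
grip_width: 0.0638
gripper_force: 45.1
```

servo_tool(commands=[[0,0,0,0.4,0,-0.7,0.6],[0,0,0,0.8,0,-1.4,0.6],[0,0,0,0.8,0,-1.4,0.6]])

```text
clock: 6.65
tcp_pos: [0.5478, -0.0619, 0.096]
orientation: [0.334, 2.6, -0.053]
contact_force: [-6.8, 1.5, 6.6]
grip_width: 0.0639
gripper_force: 45.8
```

servo_tool(commands=[[0,0,0,0,0,0,0.3],[0,0,0,0,0,0,0.15],[0,0,0,0,0,0,0],[0,0,0,0,0,0,0],[0,0,0,0,0,0,0]])

```text
clock: 7.07
tcp_pos: [0.5486, -0.0619, 0.096]
orientation: [0.335, 2.599, -0.053]
contact_force: [-0.1, 0.3, 0.0]
grip_width: 0.0854
gripper_force: 0.0
```

servo_tool(commands=[[0,0,0,-3,1,5,0],[0,0,0,-10,2,17,0],[0,0,0,-19,4,33,0],[0,0,0,-28,6,50,0],[0,0,0,-30,7,80,0]])

```text
clock: 7.48
tcp_pos: [0.5198, -0.0571, 0.1594]
orientation: [0.337, 2.599, -0.058]
contact_force: [0.4, -1.2, -0.2]
grip_width: 0.0852
gripper_force: 0.0
```

servo_tool(commands=[[1,5.8,0,0,10,30,0],[2.2,11.6,0,0,30,60,0],[3.4,17.4,0,0,60,65,0],[4.6,23.2,0,0,90,65,0],[5.5,28,0,0,120,65,0]])

```text
clock: 7.9
tcp_pos: [0.5218, 0.0473, 0.2256]
orientation: [0.395, 3.003, -0.03]
contact_force: [2.0, -0.8, -0.7]
grip_width: 0.0853
gripper_force: 0.0
```

Run:
```python
from chk import *
im=chk(lambda o,a:[('med',MED,LC+.005*LA,LA,.044,.08,.045),('small',SM,A([.5115,.131,0]),A([0,0,1.]),.02,.11,.035)])
im,d,ci=grab('scene');cv2.imwrite('pics/s3.png',cv2.resize(im[120:340,230:500],None,fx=2.5,fy=2.5))
```

```text
7.9 [0.5218 0.0473 0.2256] z [ 0.109 -0.034 -0.993] y [ 0.259  0.966 -0.005] [ 0.18  0.22 -0.48  1.97  0.21  0.89  0.89] [ 2.  -0.8 -0.7]
scene med 733 [ 0.5623 -0.0666  0.0597 -0.4867  0.1146] 0.00043
scene small 814 [ 0.5112  0.1311  0.0018 -0.0011 -0.0036] 0.00051
top med 66 [ 0.561  -0.0644  0.0614 -0.4653  0.0983] 0.00037
top small 274 [ 5.127e-01  1.318e-01  2.100e-03 -5.900e-03  4.000e-04] 0.00032
```

View pics/s3.png

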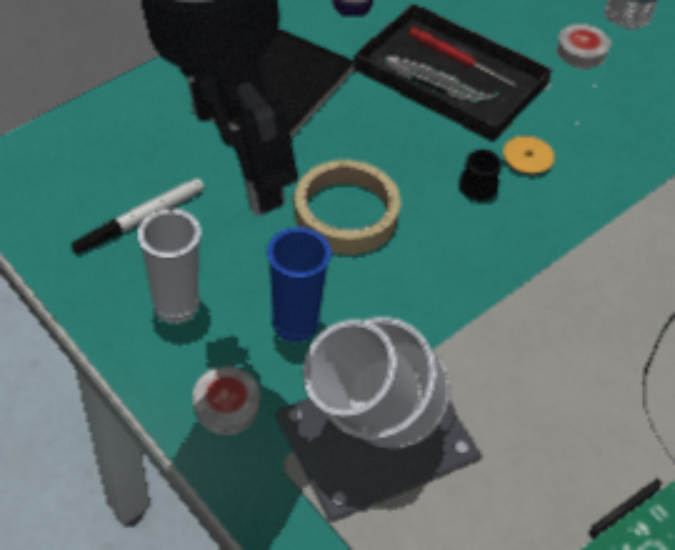

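The picture shows the medium cup seated in the large one and resting on its low side, with its rim at (350,368). The small cup is at (172,265), and the bystanders have not moved. The fit says it is on the floor, about 7–8 mm off centre. Now the small cup.

servo_tool(commands=[[0.9,3,0,-3,30,0,0],[1.9,6.2,0,-6,60,-10,0],[1.9,6.2,0,-9,84,-25,0],[1.9,6.2,0,-9,86,-25,0],[1.9,6.2,0,-9,86,-25,0]])

```text
clock: 8.47
tcp_pos: [0.5116, 0.133, 0.1959]
orientation: [0.403, 3.114, -0.007]
contact_force: [0.9, -0.9, 0.2]
grip_width: 0.0854
gripper_force: 0.0
```

servo_tool(commands=[[0,0,0,0,0,0,0],[0,0,0,0,0,0,0]])

```text
clock: 8.63
tcp_pos: [0.5131, 0.1309, 0.1975]
orientation: [0.409, 3.11, -0.007]
contact_force: [-0.1, -0.2, 0.3]
grip_width: 0.0855
gripper_force: 0.0
```

servo_tool(commands=[[0,0,0,-1,2,-35,0],[0,0,0,-1,2,-70,0],[0,0,0,-1,2,-100,0],[0,0,0,-1,2,-122,0],[0,0,0,-1,2,-131,0]])

```text
clock: 9.05
tcp_pos: [0.5105, 0.1323, 0.0638]
orientation: [0.41, 3.114, -0.009]
contact_force: [-0.4, -1.1, 0.7]
grip_width: 0.0852
gripper_force: 0.0
```

servo_tool(commands=[[0,0,0,0,0,0,0.1],[0,0,0,0,0,0,0.2],[0,0,0,0,0,0,0.3],[0,0,0,0,0,0,0.4],[0,0,0,0,0,0,0.5]])

```text
clock: 9.47
tcp_pos: [0.5133, 0.1345, 0.0682]
orientation: [0.407, 3.108, -0.005]
contact_force: [-0.2, -1.8, 7.3]
grip_width: 0.0452
gripper_force: 39.7
```

servo_tool(commands=[[0,0,0,0,0,0,0.6],[0,0,0,0,0,0,0.7],[0,0,0,0,0,0,0.8],[0,0,0,0,0,0,0.8],[0,0,0,0,0,0,0.8]])

```text
clock: 9.88
tcp_pos: [0.5134, 0.1346, 0.0682]
orientation: [0.407, 3.108, -0.005]
contact_force: [-0.5, -1.2, 6.5]
grip_width: 0.0454
gripper_force: 40.0
```

servo_tool(commands=[[0,0,0,0,0,20,0.8],[0,0,0,0,0,60,0.8],[0,0,0,0,0,100,0.8],[0,0,0,0,-15,135,0.8],[0,0,0,-2,-40,158,0.8]])

```text
clock: 10.3
tcp_pos: [0.5115, 0.0981, 0.2293]
orientation: [0.397, 3.106, 0.001]
contact_force: [1.3, -1.0, -0.8]
grip_width: 0.045
gripper_force: 41.3
```

servo_tool(commands=[[0,0,0,-3,-35,2,0.8],[-0.6,-3,0,-6,-75,2,0.8],[-1.8,-9,0,-8,-110,2,0.8],[-3.2,-14.6,0,-10,-135,2,0.8],[-4.5,-19.5,0,-11,-143,2,0.8]])

```text
clock: 10.72
tcp_pos: [0.498, -0.0531, 0.2274]
orientation: [0.369, 2.759, -0.057]
contact_force: [0.6, -0.8, -1.4]
grip_width: 0.0453
gripper_force: 41.2
```

servo_tool(commands=[[0,0,0,0,0,0,0.8],[0,0,0,0,0,0,0.8],[0,0,0,0,0,0,0.8]])

```text
clock: 10.97
tcp_pos: [0.5002, -0.0472, 0.2276]
orientation: [0.36, 2.765, -0.051]
contact_force: [0.5, 0.4, -0.7]
grip_width: 0.0452
gripper_force: 41.3
```

Run:
```python
from chk import *
chk(lambda o,a:[('small',SM,o['tcp_pos']-.068*a,a,-.008,.09,.04),('med',MED,LC+.005*LA,LA,.044,.08,.045)])
im,d,ci=grab('scene');cv2.imwrite('pics/s4.png',cv2.resize(im[120:340,230:500],None,fx=2.5,fy=2.5))
```

```text
10.9667 [ 0.5002 -0.0472  0.2276] z [ 0.338 -0.08  -0.938] y [0.255 0.967 0.009] [ 0.34  0.06 -0.45  2.19  0.26  0.58  1.01] [ 0.5  0.4 -0.7]
scene small 529 [ 0.5187 -0.0581  0.1629 -0.3229  0.115 ] 0.00054
scene med 529 [ 0.5619 -0.0657  0.0598 -0.4852  0.0996] 0.00041
top small 186 [ 0.5215 -0.0547  0.1662 -0.3226  0.1192] 0.00029
top med 187 [ 0.5596 -0.0663  0.0612 -0.4382  0.1345] 0.0004
```

View pics/s4.png

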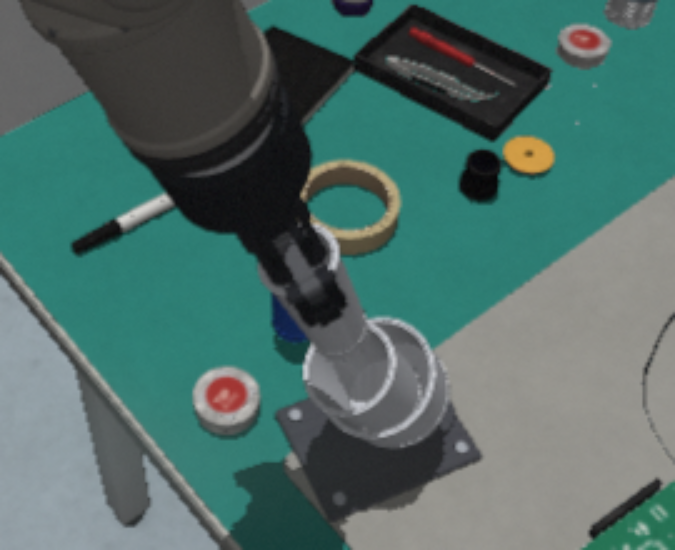

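The picture shows the small cup held, with its base just above the medium cup's mouth at about (350,350). Everything else is in place. I lower it in.

servo_tool(commands=[[0,0,0,3,-0.5,-12,0.8],[0,0,0,6,-1,-24,0.8],[0,0,0,9,-1.5,-36,0.8],[0,0,0,11.5,-1.8,-48,0.8],[0,0,0,11.5,-1.8,-48,0.8]])

```text
clock: 11.53
tcp_pos: [0.5104, -0.0493, 0.1762]
orientation: [0.361, 2.77, -0.051]
contact_force: [-0.5, -0.3, -0.8]
grip_width: 0.0453
gripper_force: 41.2
```

servo_tool(commands=[[0,-1.6,0.1,1.3,-0.7,-6.2,0.8],[0,-3.2,0.2,2.6,-1.4,-12.5,0.8],[0,-4.8,0.5,4.2,-2.3,-19,0.8],[0,-4.8,0.5,4.2,-2.3,-19,0.8]])

```text
clock: 11.87
tcp_pos: [0.5138, -0.0523, 0.1583]
orientation: [0.343, 2.687, -0.035]
contact_force: [-0.5, -0.4, -0.7]
grip_width: 0.0453
gripper_force: 41.2
```

Run:
```python
from chk import *
chk(lambda o,a:[('small',SM,o['tcp_pos']-.068*a+[-.004,-.004,0],a,.03,.101,.04)])
```

```text
11.8667 [ 0.5138 -0.0523  0.1583] z [ 0.413 -0.077 -0.907] y [0.245 0.969 0.029] [ 0.24  0.17 -0.36  2.3   0.6   0.32  0.68] [-0.5 -0.4 -0.7]
scene small 378 [ 0.5388 -0.0636  0.0976 -0.4056  0.1008] 0.0007
top small 247 [ 0.5447 -0.0558  0.0992 -0.4369  0.0688] 0.00087
```

servo_tool(commands=[[0,-1.2,0.1,1.1,-0.6,-4.8,0.8],[0,-2.4,0.2,2.1,-1.2,-9.5,0.8],[0,-3.6,0.3,3.2,-1.8,-14.3,0.8],[0,-4.7,0.5,4.2,-2.4,-19,0.8],[0,-4.7,0.5,4.2,-2.4,-19,0.8]])

```text
clock: 12.38
tcp_pos: [0.5193, -0.0549, 0.1404]
orientation: [0.325, 2.604, -0.019]
contact_force: [-0.3, -0.1, -1.0]
grip_width: 0.0452
gripper_force: 41.2
```

servo_tool(commands=[[0,0,0,1.2,-0.3,-2.2,0.8],[0,0,0,2.4,-0.5,-4.4,0.8],[0,0,0,3.6,-0.8,-6.6,0.8],[0,0,0,4.8,-1.1,-8.7,0.8],[0,0,0,4.8,-1.1,-8.7,0.8]])

```text
clock: 12.8
tcp_pos: [0.5251, -0.056, 0.1326]
orientation: [0.327, 2.604, -0.018]
contact_force: [0.7, 0.3, -0.0]
grip_width: 0.0456
gripper_force: 41.2
```

servo_tool(commands=[[0,0,0,0.7,-0.1,-1.3,0.8],[0,0,0,1.4,-0.3,-2.6,0.8],[0,0,0,1.9,-0.4,-3.5,0.8],[0,0,0,1.9,-0.4,-3.5,0.8]])

```text
clock: 13.13
tcp_pos: [0.5258, -0.0562, 0.1283]
orientation: [0.327, 2.605, -0.017]
contact_force: [-0.1, 0.2, -1.0]
grip_width: 0.0451
gripper_force: 41.2
```

servo_tool(commands=[[0,0,0,0.5,-0.1,-0.9,0.8],[0,0,0,1,-0.2,-1.8,0.8],[0,0,0,1.4,-0.3,-2.6,0.8],[0,0,0,1.4,-0.3,-2.6,0.8]])

```text
clock: 13.47
tcp_pos: [0.527, -0.0565, 0.1254]
orientation: [0.326, 2.605, -0.017]
contact_force: [0.4, -0.0, -0.9]
grip_width: 0.0453
gripper_force: 41.2
```

servo_tool(commands=[[0,0,0,0.4,0,-0.7,0.8],[0,0,0,0.8,-0.1,-1.4,0.8],[0,0,0,0.8,-0.1,-1.4,0.8]])

```text
clock: 13.72
tcp_pos: [0.5279, -0.0566, 0.1241]
orientation: [0.326, 2.605, -0.017]
contact_force: [0.4, -0.2, -1.2]
grip_width: 0.0453
gripper_force: 41.2
```

servo_tool(commands=[[0,0,0,0.4,0,-0.7,0.8],[0,0,0,0.8,-0.1,-1.4,0.8],[0,0,0,0.8,-0.1,-1.4,0.8]])

```text
clock: 13.97
tcp_pos: [0.5287, -0.0567, 0.1227]
orientation: [0.327, 2.605, -0.017]
contact_force: [0.4, 0.3, -1.1]
grip_width: 0.0453
gripper_force: 41.2
```

Run:
```python
from chk import *
chk(lambda o,a:[('small',SM,A([.5596,-.0653,.0637]),A([-.476,.108,.873]),.074,.103,.035)])
```

```text
13.9667 [ 0.5287 -0.0567  0.1227] z [ 0.488 -0.073 -0.87 ] y [0.234 0.971 0.049] [ 0.13  0.24 -0.24  2.36  1.37  0.17 -0.09] [ 0.4  0.3 -1.1]
scene small 205 [ 0.5554 -0.0622  0.0634 -0.4387  0.0721] 0.00043
top small 176 [ 0.5547 -0.0649  0.0643 -0.4186  0.1188] 0.00067
```

servo_tool(commands=[[0,0,0,0.4,0,-0.7,0.8],[0,0,0,0.8,-0.1,-1.4,0.8],[0,0,0,0.8,-0.1,-1.4,0.8]])

```text
clock: 14.32
tcp_pos: [0.5295, -0.0568, 0.1213]
orientation: [0.326, 2.605, -0.017]
contact_force: [-0.5, 1.1, 0.1]
grip_width: 0.0448
gripper_force: 41.2
```

servo_tool(commands=[[0,0,0,0.3,0,-0.5,0.8],[0,0,0,0.5,-0.1,-1,0.8],[0,0,0,0.5,-0.1,-1,0.8]])

```text
clock: 14.57
tcp_pos: [0.5298, -0.0568, 0.1208]
orientation: [0.326, 2.604, -0.017]
contact_force: [-6.0, 0.7, 7.3]
grip_width: 0.0453
gripper_force: 42.3
```

Contact with the floor along the axis. I release gently and withdraw.

servo_tool(commands=[[0,0,0,0,0,0,0.45],[0,0,0,0,0,0,0.35],[0,0,0,0,0,0,0.2],[0,0,0,0,0,0,0.1],[0,0,0,0,0,0,0]])

```text
clock: 14.98
tcp_pos: [0.53, -0.0569, 0.1204]
orientation: [0.327, 2.605, -0.017]
contact_force: [-0.4, 0.4, 0.1]
grip_width: 0.0855
gripper_force: 0.0
```

servo_tool(commands=[[0,0,0,0,0,0,0],[0,0,0,-2,0.5,4,0],[0,0,0,-6,1,11,0],[0,0,0,-11,2,20,0],[0,0,0,-15,3,30,0]])

```text
clock: 15.4
tcp_pos: [0.5143, -0.0537, 0.1502]
orientation: [0.326, 2.606, -0.017]
contact_force: [-0.7, -0.5, 0.6]
grip_width: 0.0854
gripper_force: 0.0
```

Run:
```python
from chk import *
chk(lambda o,a:[('small',SM,A([.5596,-.0653,.0637]),A([-.476,.108,.873]),.072,.103,.035)])
```

```text
15.4 [ 0.5143 -0.0537  0.1502] z [ 0.487 -0.073 -0.87 ] y [0.234 0.971 0.049] [ 0.21  0.17 -0.32  2.37  1.    0.21  0.28] [-0.7 -0.5  0.6]
scene small 201 [ 0.5631 -0.068   0.0652 -0.5678  0.1576] 0.00044
top small 197 [ 0.5568 -0.0625  0.0623 -0.5082  0.1327] 0.00047
```

servo_tool(commands=[[0,0,0,-8,2,16,0],[0,0.5,0,-14,3,32,0],[0,3,0,-18,4,60,0],[1,8,0,-20,20,90,0],[2,14,0,-20,55,100,0]])

```text
clock: 15.92
tcp_pos: [0.4937, -0.0153, 0.2443]
orientation: [0.365, 2.823, -0.022]
contact_force: [2.6, -1.1, -1.8]
grip_width: 0.0856
gripper_force: 0.0
```

servo_tool(commands=[[0,3,0,0,40,0,0],[0,6,0,0,80,0,0],[0,9,0,0,120,0,0],[0,12,0,0,150,0,0],[0,12,0,0,150,0,0]])

```text
clock: 16.33
tcp_pos: [0.4978, 0.145, 0.2439]
orientation: [0.366, 3.027, -0.054]
contact_force: [1.3, 0.4, 1.4]
grip_width: 0.0852
gripper_force: 0.0
```

Run:
```python
from chk import *
c=A([.5596,-.0653,.0637]);x=A([-.476,.108,.873])
chk(lambda o,a:[('small',SM,c,x,.072,.103,.035),('med',MED,LC+.005*LA,LA,.044,.066,.045)])
im,d,ci=grab('scene');cv2.imwrite('pics/s5.png',cv2.resize(im[120:340,230:500],None,fx=2.5,fy=2.5))
```

```text
16.3333 [0.4978 0.145  0.2439] z [ 0.087 -0.046 -0.995] y [ 0.239  0.971 -0.024] [ 0.16  0.24 -0.71  1.92  0.29  1.    0.65] [1.3 0.4 1.4]
scene small 576 [ 0.5579 -0.0624  0.063  -0.5351  0.1196] 0.00044
scene med 456 [ 0.542  -0.0666  0.102  -0.448   0.1733] 0.00116
top small 340 [ 0.558  -0.0641  0.0633 -0.5237  0.151 ] 0.0005
top med 246 [ 0.5458 -0.0619  0.1026 -0.4803  0.1103] 0.00105
```

View pics/s5.png

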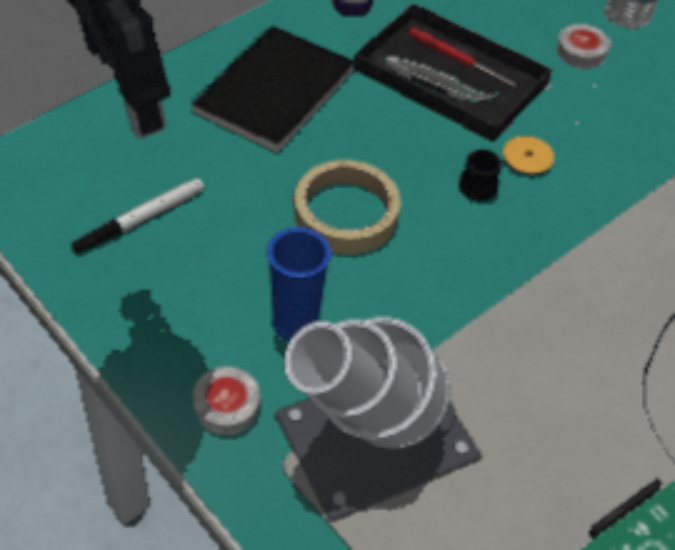

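The picture shows all three cups nested: the small cup's rim is at (320,357), then the medium and large ones behind it. The bystanders are unmoved. I check the small cup's lean against the medium cup properly, with the small cup's points masked out.

Run:
```python
from fit import *
n_=lambda q:A([q[3],q[4],np.sqrt(1-q[3]**2-q[4]**2)])
res=[]
C={n:(lambda g:cloud(g[1],g[2]).reshape(-1,3))(grab(n)) for n in('scene','top')}
for grp in(('scene',),('top',),('scene','top')):
    P=np.vstack([C[n] for n in grp]);P=P[np.isfinite(P[:,0])]
    def cyl(c,a,P): D=P-c;h=D@a;return h,np.linalg.norm(D-h[:,None]*a,axis=1)
    c=A([.558,-.0633,.0631]);x=A([-.53,.135,.837])
    h,rr=cyl(c,x,P); s=P[(h>.074)&(h<.103)&(rr<.03)]; S,ms=cupfit(s,SM,[*c,*x[:2]])
    h2,r2=cyl(S[:3],n_(S),P); m0=A([.5615,-.0657,.0602]);a=A([-.476,.108,.873])
    h,rr=cyl(m0,a,P); Q=P[(h>.048)&(h<.076)&(rr<.036)&~((r2<.0265)&(h2>-.01))]; Md,mm=cupfit(Q,MED,[*m0,*a[:2]])
    e=S[:3]-Md[:3]-.004*n_(Md); z=e@n_(Md)
    print(grp,len(s),len(Q),S.round(4),Md.round(4),ms.round(5),mm.round(5),'z',z.round(4),'dist',np.linalg.norm(e).round(4),'ang',np.degrees(np.arccos(n_(S)@n_(Md))).round(2))
print(r.get_obs()['clock'])
```

```text
('scene',) 537 382 [ 0.5582 -0.0633  0.0624 -0.5324  0.1293] [ 0.5609 -0.0657  0.0591 -0.4657  0.0996] 0.0004 0.00041 z 0.0004 dist 0.0022 ang 4.85
('top',) 314 199 [ 0.5577 -0.0643  0.0623 -0.516   0.1524] [ 0.5593 -0.0669  0.0606 -0.4331  0.1408] 0.00052 0.00047 z -0.0014 dist 0.0028 ang 5.51
('scene', 'top') 851 583 [ 0.5583 -0.0635  0.0625 -0.5292  0.1349] [ 0.5618 -0.0665  0.0595 -0.4738  0.116 ] 0.00055 0.00055 z 0.0007 dist 0.003 ang 3.92
16.5833
```

The lean is about 4–5.5°. The play caps it at roughly 6.7°, inside the 6.9° limit. Both undersides are on the floor and the gripper is clear, so I hand in.

```bash
python3 -c "
from bench import r
print(r.hand_in())"
```

```text
the job is handed in; nothing more can be done
None
```

I nested the medium cup in the large one and the small cup in the medium one, mouths outward, let both go and handed the job in; the hand-in returned no verdict. In the last camera check both cups sat on their floors, the small one leaning about 4–5.5° (limit 6.9°), and the marker, tin and tape roll looked unmoved.

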